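Hold the amber cover of the blue-light box at the set viewing angle

TASK

Slacken the orange clamp lever on the right flank of the blue-light box by swinging it right over, then lift the amber cover by its black grab bar until the cover lines up with the red marker on the angle scale. Finish while holding the cover there by the bar, with the clamp still slack, so that I can reach in underneath and nip the clamp up myself; leave the red marker and the things standing around the box where they are.

Things in the scene. Friction and masses are not known exactly. Their poses are not given: they have to be found in the camera images.
- lightbox: Fixed white blue-light transilluminator (gel viewing box), 250 x 260 x 85 mm (x, y, z), with a lit window on top that looks orange through the amber cover. Origin: centre of its underside, on the bench; its front faces its own -x, z up. It stands at varying places and yaws (up to 0.3 rad). A thin white angle-scale arc stands up along its left flank (own y = +139 mm, radius 172 mm about the hinge); the clamp lever is on its right flank (own -y).
- hinge (a point): Middle of the cover's hinge axis, at the rear of the box: 105 mm behind the box's centre (own +x) and 92.5 mm above the bench. The axis runs along the box's y.
- cover (a joint): Angle of the amber cover in rad: 0 lying shut and level, growing as its front edge rises, stop at 1.13. The cover is a transparent amber sheet, 225 x 250 x 5 mm, 0.5 kg give or take a third, that falls shut when it is neither held nor clamped. It starts shut and clamped.
- handle: Black round grab bar above the cover near its front edge: a sleeve 12 mm thick and 100 mm long, along the box's y, that turns freely on a spindle between two steel posts. Origin: middle of the bar, 200 mm from the hinge axis along the cover and 40 mm off the sheet's mid-plane (31 mm clear under the bar). When the cover is shut it lies 132.5 mm above the bench. Its y axis is the bar; its x and z axes turn with the sleeve and mean nothing.
- cover_edge (a point): Middle of the cover's front edge, 225 mm from the hinge axis, in the sheet's mid-plane. Its axes turn with the cover: x lies in the sheet and points to the hinge, y along the hinge, z off the sheet; with the cover shut they are the box's axes.
- clamp (a joint): Orange clamp lever, in rad: 0 clamped tight (leaning 0.6 rad towards the front of the box), stop at 1.2 slack (leaning 0.6 rad towards the rear). It stays where it is left and needs about 2 N at its tip to swing. Below about 0.35 rad it locks the steel quadrant of the shut cover, which then cannot be lifted; beyond that the cover is free. Starts at 0 to 0.08.
- clamp_tip (a point): Centre of the 17 mm ball at the tip of the clamp lever. The lever is an 11 mm rod that swings in the upright plane 161 mm to the right of the box's middle (own y = -161 mm), 70 mm long from its pivot, which lies 79 mm in front of the hinge axis and 11 mm below it (81 mm above the bench). The lever's rod stands 31 mm outside the box's flank.
- index (a joint): Where the red marker sits on the angle scale, in rad: the cover is at the marked angle when joint cover equals this value. Set between 0.55 and 1.0; it slides stiffly along the arc.
- index_mark (a point): Middle of the red marker, a tab of 30 x 16 x 8 mm (8 mm along the arc) at radius 172 mm from the hinge axis. The line from the hinge axis through it is the line that the cover's sheet must lie on.
- wash_bottle: Bystander: white wash bottle with blue cap and bent spout, 80 mm across, 240 mm tall, standing to the left of the box. Origin: centre of its underside.
- beaker: Bystander: small glass beaker, 60 mm across, 75 mm tall, to the left of the box. Origin: centre of its underside.
- vial_rack: Bystander: red rack with black-capped vials, 60 x 200 x 58 mm, to the right of the box. Origin: centre of its underside.

How it is judged:
On the way:
1. the clamp lever is swung over to slack while the cover is still shut (value of joint clamp above 0.9 rad and value of joint cover below 0.1 rad), for 0.2 s.
At the end, for the whole second after the job is handed in: The fingers hold the cover still by its bar, within 0.06 rad (3.5 degrees) of the red marker; the clamp lever is past 0.9 rad, so only the gripper carries the cover; the marker has moved under 6 mm, and bottle, beaker and rack stand upright within 20 mm of their places (angle between the x axis of cover_edge and the x axis of index_mark, either way round below 0.06 rad and velocity of joint cover between -0.05 and 0.05 rad/s and contact force between the fingers and handle above 0.7 N and value of joint clamp above 0.9 rad and distance of index_mark from where it was at the start of the episode below 0.006 m and distance of each of wash_bottle, beaker, vial_rack from where it was at the start of the episode below 0.02 m and angle between each of wash_bottle, beaker's own z axis and vertical below 0.2 rad); the arm keeps its last pose, push and grip.
It fails at once if the red marker is pushed along its scale (distance of index_mark from where it was at the start of the episode above 0.01 m).
It fails at once if the wash bottle, beaker or vial rack is knocked over or shoved (distance of any of wash_bottle, beaker, vial_rack from where it was at the start of the episode above 0.03 m).
It also fails if it takes over 58 s, if anything falls off the work surface, if the arm or the gripper's body presses on something with over 40 N, if the wrist force passes 120 N, or if a joint passes its speed limit or range.

ROBOT

A 6-joint arm with a two-finger parallel gripper is mounted at the origin on the work surface. World frame = base frame: x ahead of the robot, y to its left, z up, the work surface at z = 0. Lengths are in m, angles in rad, forces in N, time in s.
With the tool pointing down it reaches from about 0.225 to 0.875 m from the base axis. Payload 3.4 kg.
Tool frame: the origin (TCP) lies at the very end of the fingers, on their centre line; the grasp point (between the pads) lies 19 mm behind it; z points along the fingers, y is the line along which they close (so a half turn about z gives the same grasp; the last joint's range is limited). The gripper opens to 85 mm and grips with 20 to 120 N. Pads are 22 mm wide; open, the fingers measure 114 mm over their backs; the gripper's body (76 mm by 85 mm) begins 54 mm behind the grasp point. The pads swing forward as they close: fully open they stand 13 mm farther back than shut.
Start: joints at [-1.282, 0.276, 1.505, -0, 1.361, -0.121], TCP at [0.229, -0.527, 0.231] pointing down, gripper open.
Joint ranges: [-2.89, 2.89], [-0.75, 2.08], [0.22, 2.7], [-1.18, 4.32], [0.11, 2.71], [-2.7, 2.7]. Speed limits (rad/s): [2.57, 2.57, 3.14, 3.14, 3.14, 3.14].

INTERFACE

Orientations are given as [roll, pitch, yaw] about the fixed x, y, z axes, in that order (R = Rz(yaw) Ry(pitch) Rx(roll)).
In Python, from cell import * gives the robot as it stands.
- The arm moves only by the tool carry_out, never from a script. Its argument "targets" is a list of rows, each an object with "translation": the shift along the tool's x, y, z in m, a list of three; "dr": the turn, a rotation vector about the tool's x, y, z in rad, a list of three. A call has 1 to 20 rows; each row shifts and turns the commanded pose from where the row before left it, along the tool's axes as they then stand; what a row does not reach is not made up. A row lasts 1/12 s, in which the tool goes at most 41.7 mm and 7.16 degrees, less where a joint would pass 70% of its speed; a pose out of reach is approached as far as the arm can. A call with a gripper value outside its range is refused whole. "hand" is the closure in counts, from 0 (fully open) to 255 (shut), set as the call begins (left out, the last holds). The fingers move at their own pace and stop on an object; the grip force is fixed at half the most. Time passes only in rows, so rows that do not move let the fingers close. It gives the time, the measured TCP pose, the force, the opening and the grip force at its end, in the units of the state.
- state(): the state, without advancing time (a new reading comes with each control period).
- snapshot(name): name is "scene" or "top" or "wrist"; returns the picture (400x640x3 uint8, blue, green, red); there is no depth.
- get_calibration(name): a dict with "K" (3x3 intrinsics, pixels), "R" (3x3) and "t" (3): a world point X has camera coordinates R X + t. Camera axes: x right, y down, z forward; pixel columns grow to the right and rows downward; lengths in m; the calibration is good to about 2 mm. The wrist camera is an equidistant fisheye: a pixel r from the principal point sees the ray r / f radians off the axis. A picture is of the moment at which its call begins: read the wrist's pose just before it. get_calibration takes no time and is no camera call; for the wrist camera it gives the pose at the moment of the call.
- sign_off(): hands the job in; it is judged then, once.
The state is a dict: "t": time; "joint_positions": joint angles; "joint_velocities": joint speeds; "joint_efforts": joint torques, N m; "tool_pos": TCP position; "ee_rot": TCP orientation; "wrist_force": force on the tool from outside, world axes, zero at the start; "wrist_torque": the same for the moment, N m; "grip_width": finger opening in m; "grasp_force": force on a finger pad.
Only numpy, scipy, OpenCV 4.12 (cv2) and the standard library are available. Lean on these libraries where they do the work, as an engineer would, in place of code of your own. Each camera call takes 0.05 s, during which the arm holds its last target. There are 200 camera calls.

## Working session

There is one attempt and no reset: what is moved stays moved. The work goes in short steps, Python scripts to look and compute and a tool call to move; the robot and the scene stay as the last step left them, time stands still between calls to the robot, and variables do not carry over. Pictures are saved under pics/ and viewed, at most 10 in all, crops included, and the job is handed in when it is done.

Besides the shell and the picture viewer there is one more tool, called after "Request:" in YAML: its name, and indented under it one key for each argument. carry_out: Moves the arm, as the interface text tells. Its arguments: {"type":"object","properties":{"targets":{"type":"array","items":{"type":"object","properties":{"translation":{"type":"array","items":{"type":"number"}},"dr":{"type":"array","items":{"type":"number"}}}}},"hand":{"type":"number"}},"required":["targets"]}

```bash
mkdir -p pics; ls; python3 - <<'E'
from cell import *
import cv2,numpy as np
for n in ("scene","top"):
    cv2.imwrite(f"pics/{n}0.png",snapshot(n)); c=get_calibration(n); print(n,c)
print(state())
E
```

```text
pics
scene {'K': array([[416.65586208,   0.        , 316.66776373],
       [  0.        , 416.65586208, 203.66132283],
       [  0.        ,   0.        ,   1.        ]]), 'R': array([[ 0.21682064,  0.97616276, -0.00975092],
       [ 0.78428765, -0.18013244, -0.59367094],
       [-0.58127592,  0.12107259, -0.80464882]]), 't': array([-0.1222913 , -0.40298305,  1.39521758])}
top {'K': array([[461.68424228,   0.        , 316.56836898],
       [  0.        , 461.68424228, 194.84419373],
       [  0.        ,   0.        ,   1.        ]]), 'R': array([[ 0.02799085, -0.99960368, -0.00300071],
       [-0.97899006, -0.02680683, -0.20213823],
       [ 0.20197768,  0.00859568, -0.9793524 ]]), 't': array([-0.00797312,  0.58230381,  0.93169394])}
{'t': 0.1, 'joint_positions': array([-1.28198902e+00,  2.76526283e-01,  1.50598816e+00,  1.07998622e-05,
        1.36073787e+00, -1.21018563e-01]), 'joint_velocities': array([ 0.00149447, -0.00233707, -0.00230019, -0.00224566,  0.00024956,
        0.00212072]), 'joint_efforts': array([ 1.90413572e-03, -4.17700589e+01, -2.46407586e+01, -4.45454771e-05,
        5.80127889e-03, -1.05215932e-05]), 'tool_pos': array([ 0.22896118, -0.52693089,  0.23053667]), 'ee_rot': array([-3.13994641e+00, -2.10841100e-04,  4.09823431e-01]), 'wrist_force': array([ 0.04777191, -1.06116024, -0.3627831 ]), 'wrist_torque': array([ 0.04429752,  0.01326129, -0.00104317]), 'grasp_force': 0.0, 'grip_width': 0.08559500958370948}
```

View pics/scene0.png

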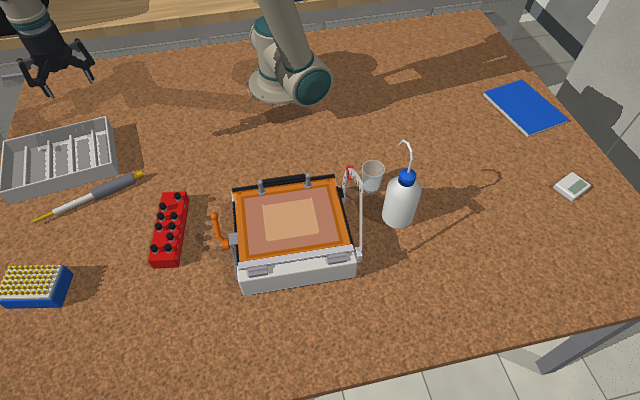

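View pics/top0.png

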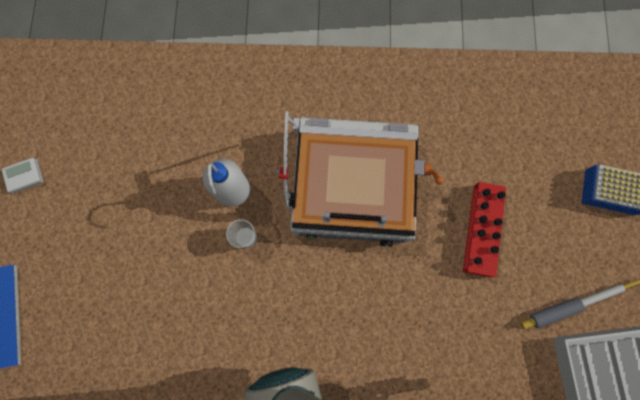

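The scene view is taken from behind the box. It shows the orange lever at about (217,228), the red marker at (350,173) and the bar's posts at (262,187) and (308,181). In the top view the bar runs from (328,215) to (384,219), the lever ball is near (438,178) and the marker is near (284,174).

```bash
cat > h.py <<'E'
from cell import *
import cv2,numpy as np
def ray(n,p,c=None):
    c=c or get_calibration(n); R,t,K=map(np.array,(c["R"],c["t"],c["K"]))
    d=R.T@np.linalg.inv(K)@np.array([p[0],p[1],1.]); return -R.T@t,d/np.linalg.norm(d)
def onplane(n,p,pt,nrm):
    o,d=ray(n,p); nrm=np.array(nrm,float); return o+d*(np.dot(np.array(pt)-o,nrm)/np.dot(d,nrm))
def onz(n,p,z): return onplane(n,p,[0,0,z],[0,0,1])
def cross(a,b):
    (o1,d1),(o2,d2)=a,b; A=np.stack([d1,-d2],1); s=np.linalg.lstsq(A,o2-o1,rcond=None)[0]
    p,q=o1+s[0]*d1,o2+s[1]*d2; return (p+q)/2,np.linalg.norm(p-q)
def blobs(im,lo,hi,box,amin=4):
    x0,y0,x1,y1=box; m=cv2.inRange(cv2.cvtColor(im,cv2.COLOR_BGR2HSV)[y0:y1,x0:x1],lo,hi)
    n,l,s,c=cv2.connectedComponentsWithStats(m)
    return [(s[i,4],c[i]+[x0,y0],np.argwhere(l==i)[:,::-1]+[x0,y0]) for i in np.argsort(-s[1:,4])+1 if s[i,4]>=amin]
E
python3 - <<'E'
from h import *
T=cv2.imread("pics/top0.png");S=cv2.imread("pics/scene0.png")
for n,im,a in (("bar",T,((0,0,0),(180,255,60),(318,205,395,226))),("redT",T,((0,150,80),(6,255,255),(270,160,300,190))),
 ("redT2",T,((172,150,80),(180,255,255),(270,160,300,190))),
 ("leverT",T,((5,150,100),(18,255,255),(422,155,450,190))),("redS",S,((0,150,80),(6,255,255),(335,155,365,190))),
 ("redS2",S,((172,150,80),(180,255,255),(335,155,365,190))),("leverS",S,((5,150,100),(18,255,255),(205,205,230,250)))):
    for A,c,p in blobs(im,*a)[:3]: print(n,A,c.round(1),p.min(0),p.max(0), cv2.minAreaRect(p.astype(np.float32)))
a=cv2.resize(T[110:250,265:450],None,fx=4,fy=4,interpolation=cv2.INTER_CUBIC); cv2.imwrite("pics/tc.png",a)
E
```

```text
bar 215 [355.8 216.8] [330 214] [381 222] ((355.67327880859375, 216.767333984375), (51.443416595458984, 5.572207450866699), 5.710592269897461)
bar 9 [322. 225.] [318 225] [326 225] ((322.0, 225.0), (8.0, 0.0), 180.0)
redT 70 [282.9 173.4] [279 166] [288 178] ((283.5, 172.0), (12.0, 9.0), 90.0)
leverT 135 [433.3 173.1] [425 163] [443 183] ((432.5853576660156, 173.73170471191406), (24.987802505493164, 9.68277359008789), 51.34019470214844)
redS 46 [348.9 171.2] [346 165] [353 179] ((349.5, 172.0), (14.0, 7.0), 90.0)
leverS 258 [218.8 231.4] [210 212] [229 249] ((218.92543029785156, 230.92050170898438), (40.28636932373047, 9.879271507263184), 68.62937927246094)
```

View pics/tc.png

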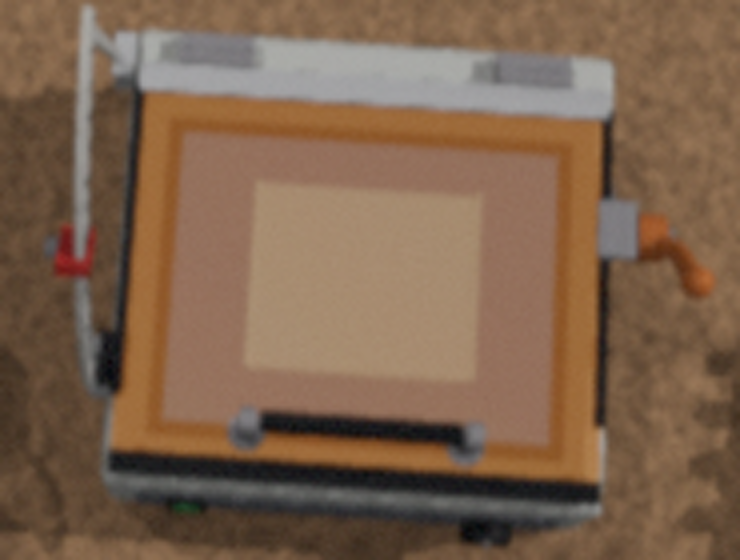

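The crop shows the bar from top-view pixel (329.1,215.4) to (380.1,218.1), the ball at (438.9,180.1) and the red tab centred near (283.6,172.6).

```bash
python3 - <<'E'
from h import *
a=onz("top",(329.1,215.4),.1325);b=onz("top",(380.1,218.1),.1325)
print("len",np.linalg.norm(a-b)); m=(a+b)/2; y=(a-b)/np.linalg.norm(a-b); yaw=np.arctan2(-y[0],y[1])
ex=np.array([np.cos(yaw),np.sin(yaw),0]);ey=np.array([-ex[1],ex[0],0]);ez=np.array([0,0,1.])
H=m+.2*ex-.04*ez; print("bar",m,"yaw",yaw,"hinge",H)
loc=lambda p:np.array([(p-H)@ex,(p-H)@ey,(p-H)[2]])
tip,e=cross(ray("top",(438.9,180.1)),ray("scene",(214,216))); print("tip",tip,e,loc(tip),"exp",[-.079-.07*np.sin(.57),-.161,-.011+.07*np.cos(.57)])
t2=onplane("top",(438.9,180.1),H-.161*ey,ey); print("tip plane",t2,loc(t2))
t2=onz("top",(438.9,180.1),.139); print("tip z",t2,loc(t2))
for n,p in (("top",(283.6,172.6)),("scene",(349,171.5))):
    q=loc(onplane(n,p,H+.139*ey,ey)); print("mark",q,np.hypot(q[0],q[2]),np.arctan2(q[2],-q[0]))
q,e=cross(ray("top",(283.6,172.6)),ray("scene",(349,171.5)));l=loc(q);print("markx",l,e,np.hypot(l[0],l[2]),np.arctan2(l[2],-l[0]))
for n,p in (("rack",(485,230)),):
    print(n,onz("top",p,.058))
for p in ((470,185),(505,185),(497,275),(466,272)): print("rack c",loc(onz("top",p,.05)))
E
```

```text
len 0.10027366681112823
bar [ 0.52533737 -0.06840665  0.1325    ] yaw -0.026018861670488395 hinge [ 0.72526968 -0.07360984  0.0925    ]
tip [ 0.60160821 -0.23410375  0.14191823] 0.0014478589117926394 [-0.11944421 -0.16365676  0.04941823] exp [np.float64(-0.11677424341137785), -0.161, np.float64(0.04793306826135882)]
tip plane [ 0.59979754 -0.23139897  0.1493938 ] [-0.12132464 -0.161       0.0568938 ]
tip z [ 0.60236648 -0.23412539  0.139     ] [-0.11868564 -0.16365866  0.0465    ]
mark [-0.13620501  0.139       0.11152958] 0.17604161768011303 0.6861212981840054
mark [-0.14238691  0.139       0.10058977] 0.17433397038249365 0.6150442368947915
markx [-0.13567814  0.13811739  0.10861255] 0.002311298328328542 0.17379655574026684 0.6750556437825613
rack [ 0.51647787 -0.34996657  0.058     ]
rack c [-0.10345795 -0.25392434 -0.0425    ]
rack c [-0.09940526 -0.32984888 -0.0425    ]
rack c [-0.29380426 -0.30771198 -0.0425    ]
rack c [-0.29108953 -0.24313787 -0.0425    ]
```

Request:
carry_out:
  hand: 255
  targets:
    - {"dr": [0,0,-0.1135]}
    - {"dr": [0,0,-0.1135]}
    - {"dr": [0,0,-0.1135]}
    - {"dr": [0,0,-0.1135]}
    - {"dr": [0,0,-0.1135]}
    - {"dr": [0,0,-0.1135]}
    - {"dr": [0,0,-0.1135]}
    - {"dr": [0,0,-0.1135]}
    - {"dr": [0,0,-0.1135]}
    - {"dr": [0,0,-0.1135]}
    - {"translation": [0,0,0]}
    - {"translation": [0,0,0]}

```text
invalid input
```

```bash
cat >> h.py <<'E'
from scipy.spatial.transform import Rotation as Ro
def shift(target):
    s=state(); R=Ro.from_euler("xyz",s["ee_rot"]); d=R.inv().apply(np.array(target)-s["tool_pos"])
    print("t",s["t"],"tool",s["tool_pos"].round(4),s["ee_rot"].round(3),"F",s["wrist_force"].round(1),"w",round(s["grip_width"],4),"tool shift",d.round(4)); return d
E
python3 -c "
from h import *
shift([.558,-.232,.231])"
```

```text
t 0.1 tool [ 0.229  -0.5269  0.2305] [-3.14 -0.    0.41] F [ 0.  -1.1 -0.4] w 0.0856 tool shift [ 4.193e-01 -1.394e-01 -1.000e-04]
```

Request:
carry_out:
  hand: 255
  targets:
    - {"translation": [0,0,0],"dr": [0,0,-0.1135]}
    - {"translation": [0,0,0],"dr": [0,0,-0.1135]}
    - {"translation": [0,0,0],"dr": [0,0,-0.1135]}
    - {"translation": [0,0,0],"dr": [0,0,-0.1135]}
    - {"translation": [0,0,0],"dr": [0,0,-0.1135]}
    - {"translation": [0,0,0],"dr": [0,0,-0.1135]}
    - {"translation": [0,0,0],"dr": [0,0,-0.1135]}
    - {"translation": [0,0,0],"dr": [0,0,-0.1135]}
    - {"translation": [0,0,0],"dr": [0,0,-0.1135]}
    - {"translation": [0,0,0],"dr": [0,0,-0.1135]}
    - {"translation": [0,0,0],"dr": [0,0,0]}
    - {"translation": [0,0,0],"dr": [0,0,0]}

```text
t: 1.1
tool_pos: [0.229, -0.5272, 0.2309]
ee_rot: [-3.141, -0.001, 1.542]
wrist_force: [-0.1, 0.3, 1.0]
grip_width: -0.0
grasp_force: 0.0
```

```bash
python3 -c "
from h import *
shift([.558,-.232,.231])"
```

```text
t 1.1 tool [ 0.229  -0.5272  0.2309] [-3.141e+00 -1.000e-03  1.542e+00] F [-0.1  0.3  1. ] w -0.0 tool shift [3.045e-01 3.203e-01 1.000e-04]
```

Request:
carry_out:
  targets:
    - {"translation": [0.0203,0.0213,0],"dr": [0,0,0]}
    - {"translation": [0.0203,0.0213,0],"dr": [0,0,0]}
    - {"translation": [0.0203,0.0213,0],"dr": [0,0,0]}
    - {"translation": [0.0203,0.0213,0],"dr": [0,0,0]}
    - {"translation": [0.0203,0.0213,0],"dr": [0,0,0]}
    - {"translation": [0.0203,0.0213,0],"dr": [0,0,0]}
    - {"translation": [0.0203,0.0213,0],"dr": [0,0,0]}
    - {"translation": [0.0203,0.0213,0],"dr": [0,0,0]}
    - {"translation": [0.0203,0.0213,0],"dr": [0,0,0]}
    - {"translation": [0.0203,0.0213,0],"dr": [0,0,0]}
    - {"translation": [0.0203,0.0213,0],"dr": [0,0,0]}
    - {"translation": [0.0203,0.0213,0],"dr": [0,0,0]}
    - {"translation": [0.0203,0.0213,0],"dr": [0,0,0]}
    - {"translation": [0.0203,0.0213,0],"dr": [0,0,0]}
    - {"translation": [0.0203,0.0213,0],"dr": [0,0,0]}
    - {"translation": [0,0,0],"dr": [0,0,0]}
    - {"translation": [0,0,0],"dr": [0,0,0]}

```text
t: 2.52
tool_pos: [0.5571, -0.2302, 0.2308]
ee_rot: [-3.141, -0.0, 1.546]
wrist_force: [0.0, 0.5, 0.8]
grip_width: -0.0002
grasp_force: 0.0
```

```bash
python3 -c "
from h import *
shift([.558,-.232,.130])
print(get_calibration('wrist'))
cv2.imwrite('pics/w1.png',snapshot('wrist'))"
```

```text
t 2.5167 tool [ 0.5571 -0.2302  0.2308] [-3.141 -0.     1.546] F [0.  0.5 0.8] w -0.0002 tool shift [-0.0017  0.001   0.1008]
{'K': array([[309.70691629,   0.        , 315.44380953],
       [  0.        , 309.70691629, 199.66040084],
       [  0.        ,   0.        ,   1.        ]]), 'R': array([[ 9.99679945e-01, -2.52983634e-02,  3.55310118e-05],
       [-2.41311954e-02, -9.53135038e-01,  3.01581308e-01],
       [-7.59564768e-03, -3.01485643e-01, -9.53440461e-01]]), 't': array([-0.56329291, -0.2445667 ,  0.3147522 ])}
```

View pics/w1.png

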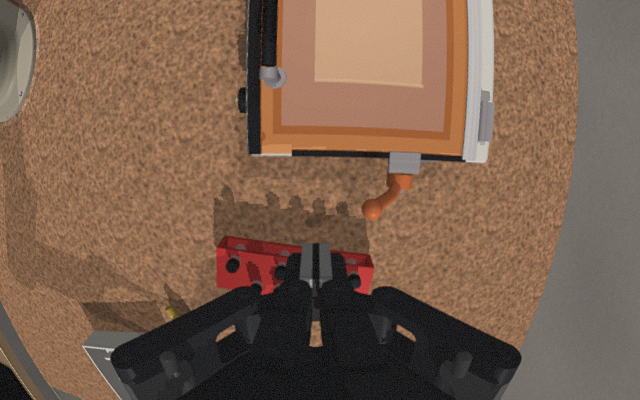

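The wrist view shows the ball at (373,209), its boss at (404,163), the closed fingertips at (316,245) and the rack behind them.

```bash
cat >> h.py <<'E'
def wray(p,c=None):
    c=c or get_calibration("wrist"); R,t,K=map(np.array,(c["R"],c["t"],c["K"])); v=(np.array(p)-K[:2,2])/K[0,0]; th=np.linalg.norm(v)
    d=np.r_[np.sin(th)*v/th,np.cos(th)]; return -R.T@t,R.T@d
E
python3 -c "
from h import *
o,d=wray((373,209)); print(o+d*(.139-o[2])/d[2])
o,d=wray((270.5,64)); print('bar end',o+d*(.1325-o[2])/d[2])
print('tcp check',[ (o+d*(.231-o[2])/d[2]) for o,d in [wray((316,245))]])
print(cross(wray((373,209)),ray('top',(438.9,180.1))))"
```

```text
[ 0.60342722 -0.23682389  0.139     ]
bar end [ 0.52523305 -0.11974328  0.1325    ]
tcp check [array([ 0.55730705, -0.22283395,  0.231     ])]
(array([ 0.59966099, -0.23086342,  0.15386871]), np.float64(0.0021914843455977254))
```

Request:
carry_out:
  targets:
    - {"translation": [-0.001,0,0.02],"dr": [0,0,0]}
    - {"translation": [-0.001,0,0.02],"dr": [0,0,0]}
    - {"translation": [-0.001,0,0.02],"dr": [0,0,0]}
    - {"translation": [-0.001,0,0.02],"dr": [0,0,0]}
    - {"translation": [0,0,0.02],"dr": [0,0,0]}
    - {"translation": [0,0,0],"dr": [0,0,0]}
    - {"translation": [0,0.01,0],"dr": [0,0,0]}
    - {"translation": [0,0.01,0],"dr": [0,0,0]}
    - {"translation": [0,0.01,0],"dr": [0,0,0]}
    - {"translation": [0,0.01,0],"dr": [0,0,0]}
    - {"translation": [0,0.01,0],"dr": [0,0,0]}
    - {"translation": [0,0.01,0],"dr": [0,0,0]}
    - {"translation": [0,0,0],"dr": [0,0,0]}

```text
t: 3.65
tool_pos: [0.6198, -0.2377, 0.1331]
ee_rot: [3.136, 0.002, 1.545]
wrist_force: [0.1, 0.3, 0.2]
grip_width: 0.0002
grasp_force: 0.0
```

Request:
carry_out:
  targets:
    - {"translation": [0,0.008,0],"dr": [0,0,0]}
    - {"translation": [0,0.008,0],"dr": [0,0,0]}
    - {"translation": [0,0.008,0],"dr": [0,0,0]}
    - {"translation": [0,0,0],"dr": [0,0,0]}

```text
t: 3.98
tool_pos: [0.6419, -0.2374, 0.1304]
ee_rot: [3.141, -0.0, 1.545]
wrist_force: [-0.2, -0.5, 1.1]
grip_width: 0.0
grasp_force: 0.0
```

```bash
python3 -c "
from h import *
shift([.66,-.234,.130])
w=snapshot('wrist'); s=snapshot('scene')
cv2.imwrite('pics/c1.png',np.vstack([w[80:380,150:550],cv2.resize(s[140:300,160:400],(400,267))]))"
```

```text
t 3.9833 tool [ 0.6419 -0.2374  0.1304] [ 3.141 -0.     1.545] F [-0.2 -0.5  1.1] w 0.0 tool shift [0.0038 0.018  0.0004]
```

View pics/c1.png

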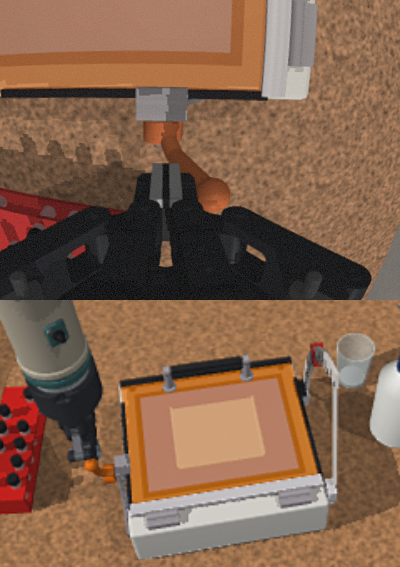

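The lever has followed the fingers and now leans rearward, with its ball to the right of the fingers. I'll push on towards the stop.

Request:
carry_out:
  targets:
    - {"translation": [0.001,0.006,0],"dr": [0,0,0]}
    - {"translation": [0.001,0.006,0],"dr": [0,0,0]}
    - {"translation": [0,0,0],"dr": [0,0,0]}

```text
t: 4.33
tool_pos: [0.6529, -0.2355, 0.1308]
ee_rot: [-3.141, -0.0, 1.545]
wrist_force: [-1.4, -0.5, 0.5]
grip_width: 0.0001
grasp_force: 0.4
```

Request:
carry_out:
  targets:
    - {"translation": [0,0.005,0],"dr": [0,0,0]}
    - {"translation": [0,0,0],"dr": [0,0,0]}

```text
t: 4.5
tool_pos: [0.658, -0.2359, 0.1312]
ee_rot: [3.141, -0.0, 1.545]
wrist_force: [-0.5, 0.2, 0.2]
grip_width: -0.0
grasp_force: 0.4
```

Request:
carry_out:
  targets:
    - {"translation": [0,0.004,0],"dr": [0,0,0]}
    - {"translation": [0,0.002,0],"dr": [0,0,0]}
    - {"translation": [0,0,0],"dr": [0,0,0]}

```text
t: 4.75
tool_pos: [0.6594, -0.2358, 0.1309]
ee_rot: [-3.132, -0.001, 1.545]
wrist_force: [-10.0, 0.2, 1.6]
grip_width: -0.0
grasp_force: 5.0
```

```bash
python3 -c "
from h import *
shift([.558,-.232,.130])
S=snapshot('scene');w=snapshot('wrist')
for n,im,b in (('S',S,(190,195,245,270)),('W',w,(280,170,450,300))):
  for A,c,p in blobs(im,(5,180,90),(14,255,255),b)[:2]: print(n,A,c,p[p[:,0].argmin()],p[p[:,0].argmax()],p[p[:,1].argmin()],p[p[:,1].argmax()])
"
```

```text
t 4.75 tool [ 0.6594 -0.2358  0.1309] [-3.132e+00 -1.000e-03  1.545e+00] F [-10.    0.2   1.6] w -0.0 tool shift [ 0.0012 -0.1015  0.0019]
S 303 [239.43564356 220.56105611] [235 204] [244 195] [236 195] [238 250]
S 134 [220.97761194 245.08955224] [212 245] [229 247] [226 238] [213 250]
W 10 [350.8 270.8] [348 274] [353 268] [352 267] [348 274]
W 9 [320.11111111 240.        ] [317 241] [322 240] [321 238] [317 241]
```

Request:
carry_out:
  targets:
    - {"translation": [0,-0.006,0],"dr": [0,0,0]}
    - {"translation": [0,-0.006,-0.005],"dr": [0,0,0]}
    - {"translation": [0,0,-0.025],"dr": [0,0,0]}
    - {"translation": [0,0,-0.03],"dr": [0,0,0]}
    - {"translation": [0,0,-0.03],"dr": [0,0,0]}
    - {"translation": [0.0206,-0.0158,0],"dr": [0,0,0]}
    - {"translation": [0.0206,-0.0158,0],"dr": [0,0,0]}
    - {"translation": [0.0206,-0.0158,0],"dr": [0,0,0]}
    - {"translation": [0.0206,-0.0158,0],"dr": [0,0,0]}
    - {"translation": [0.0206,-0.0158,0],"dr": [0,0,0]}
    - {"translation": [0.0206,-0.0158,0],"dr": [0,0,0]}
    - {"translation": [0.0206,-0.0158,0],"dr": [0,0,0]}
    - {"translation": [0.0206,-0.0158,0],"dr": [0,0,0]}
    - {"translation": [0,0,0],"dr": [0,0,0]}
    - {"translation": [0,0,0],"dr": [0,0,0]}

```text
t: 6.1
tool_pos: [0.5295, -0.0669, 0.2227]
ee_rot: [3.138, 0.001, 1.546]
wrist_force: [0.4, 0.1, 0.2]
grip_width: -0.0001
grasp_force: 0.0
```

Request:
carry_out:
  hand: 0
  targets:
    - {"translation": [0,0,0],"dr": [0,0,0]}
    - {"translation": [0,0,0],"dr": [0,0,0]}
    - {"translation": [0,0,0],"dr": [0,0,0]}
    - {"translation": [0,0,0],"dr": [0,0,0]}
    - {"translation": [0,0,0],"dr": [0,0,0]}
    - {"translation": [0,0,0],"dr": [0,0,0]}

```text
t: 6.6
tool_pos: [0.5295, -0.0681, 0.2211]
ee_rot: [-3.141, 0.0, 1.544]
wrist_force: [0.7, 0.1, 0.1]
grip_width: 0.0722
grasp_force: 0.0
```

```bash
python3 -c "
from h import *
shift([.5253,-.0684,.1135])
cv2.imwrite('pics/w2.png',snapshot('wrist'))
print(repr(get_calibration('wrist')))"
```

```text
t 6.6 tool [ 0.5295 -0.0681  0.2211] [-3.141  0.     1.544] F [0.7 0.1 0.1] w 0.0722 tool shift [-0.0004 -0.0041  0.1076]
{'K': array([[309.70691629,   0.        , 315.44380953],
       [  0.        , 309.70691629, 199.66040084],
       [  0.        ,   0.        ,   1.        ]]), 'R': array([[ 9.99648874e-01, -2.64910516e-02,  5.93254376e-04],
       [-2.54362438e-02, -9.53090848e-01,  3.01613714e-01],
       [-7.42463913e-03, -3.01522900e-01, -9.53430027e-01]]), 't': array([-0.53170113, -0.08705552,  0.35404678])}
```

View pics/w2.png

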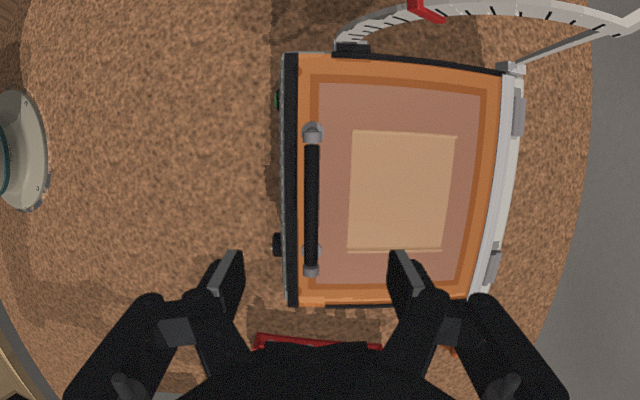

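The wrist view shows the bar running from (312,143) to (310,268), between the open fingers. The red marker is near (428,11).

```bash
python3 -c "
from h import *
g=lambda p,z:(lambda o,d:o+d*(z-o[2])/d[2])(*wray(p))
a,b=g((312,143),.1325),g((310.5,268),.1325); print('bar',a,b,(a+b)/2,np.linalg.norm(a-b))
w=cv2.imread('pics/w2.png')
bl=blobs(w,(0,150,60),(6,255,255),(390,0,460,40))
for A,c,p in bl[:2]: print(A,c,p.min(0),p.max(0))
yaw=-.026; H=np.array([.7253,-.0736,.0925]); ex=np.array([np.cos(yaw),np.sin(yaw),0]);ey=np.array([-ex[1],ex[0],0])
for p in (bl[0][1],(428,11)):
  o,d=wray(p); q=o+d*np.dot(H+.139*ey-o,ey)/np.dot(d,ey)-H; l=q@ex,q[2]; print('mark',l,np.hypot(*l),np.arctan2(l[1],-l[0]))
  q,e=cross(wray(p),ray('top',(283.6,172.6)));q=q-H;l=q@ex,q@ey,q[2];print(l,e,np.arctan2(l[2],-l[0]))
"
```

```text
bar [ 0.52872475 -0.018965    0.1325    ] [ 0.52425277 -0.12495068  0.1325    ] [ 0.52648876 -0.07195784  0.1325    ] 0.10607998348369532
410 [424.49268293  11.5804878 ] [407   0] [445  23]
mark (np.float64(-0.13020245966631336), np.float64(0.0913910409777294)) 0.15907546282865553 0.6120099481588833
(np.float64(-0.12911928218596017), np.float64(0.14097435983196574), np.float64(0.08630972104093662)) 0.001566445288528326 0.5892358649936679
mark (np.float64(-0.12869722551913806), np.float64(0.09351427898087161)) 0.1590845568546368 0.6283707654622058
(np.float64(-0.1298095757825395), np.float64(0.14004570759628066), np.float64(0.09224606406992736)) 0.0033336797465779873 0.6178219873901577
```

Request:
carry_out:
  targets:
    - {"translation": [0,-0.004,0],"dr": [0,0,0]}
    - {"translation": [0,0,0.02],"dr": [0,0,0]}
    - {"translation": [0,0,0.02],"dr": [0,0,0]}
    - {"translation": [0,0,0.02],"dr": [0,0,0]}
    - {"translation": [0,0,0.02],"dr": [0,0,0]}
    - {"translation": [0,0,0.015],"dr": [0,0,0]}
    - {"translation": [0,0,0.01],"dr": [0,0,0]}
    - {"translation": [0,0,0],"dr": [0,0,0]}
    - {"translation": [0,0,0],"dr": [0,0,0]}

```text
t: 7.4
tool_pos: [0.5252, -0.0677, 0.1163]
ee_rot: [-3.141, -0.0, 1.545]
wrist_force: [-0.9, 0.2, 0.1]
grip_width: 0.0852
grasp_force: 0.0
```

Request:
carry_out:
  hand: 255
  targets:
    - {"translation": [0,0,0.001],"dr": [0,0,0]}
    - {"translation": [0,0,0],"dr": [0,0,0]}
    - {"translation": [0,0,0],"dr": [0,0,0]}
    - {"translation": [0,0,0],"dr": [0,0,0]}
    - {"translation": [0,0,0],"dr": [0,0,0]}
    - {"translation": [0,0,0],"dr": [0,0,0]}
    - {"translation": [0,0,0],"dr": [0,0,0]}
    - {"translation": [0,0,0],"dr": [0,0,0]}
    - {"translation": [0,0,0],"dr": [0,0,0]}
    - {"translation": [0,0,0],"dr": [0,0,0]}

```text
t: 8.23
tool_pos: [0.5258, -0.0677, 0.1157]
ee_rot: [3.14, 0.0, 1.544]
wrist_force: [0.5, 0.1, 3.3]
grip_width: 0.0098
grasp_force: 58.5
```

```bash
python3 -c "
from h import *
d=shift([.5253,-.0684,.1135])
P=lambda th:np.array([-.2*np.cos(th)+.04*np.sin(th),.2*np.sin(th)+.04*np.cos(th)])
for th in np.arange(0,.71,.05): print(round(th,2),(P(th)-P(0)).round(4),((P(th)-P(th-.05))*[1,-1]).round(4))"
```

```text
t 8.2333 tool [ 0.5258 -0.0677  0.1157] [3.14  0.    1.544] F [0.5 0.1 3.3] w 0.0098 tool shift [-0.0007 -0.0005  0.0022]
0.0 [0. 0.] [ 0.0017 -0.01  ]
0.05 [0.0022 0.0099] [ 0.0022 -0.0099]
0.1 [0.005  0.0198] [ 0.0027 -0.0098]
0.15 [0.0082 0.0294] [ 0.0032 -0.0097]
0.2 [0.0119 0.0389] [ 0.0037 -0.0095]
0.25 [0.0161 0.0482] [ 0.0042 -0.0093]
0.3 [0.0208 0.0573] [ 0.0046 -0.0091]
0.35 [0.0258 0.0662] [ 0.0051 -0.0088]
0.4 [0.0314 0.0747] [ 0.0055 -0.0086]
0.45 [0.0373 0.083 ] [ 0.0059 -0.0083]
0.5 [0.0437 0.091 ] [ 0.0064 -0.008 ]
0.55 [0.0504 0.0986] [ 0.0067 -0.0077]
0.6 [0.0575 0.1059] [ 0.0071 -0.0073]
0.65 [0.065  0.1129] [ 0.0075 -0.0069]
0.7 [0.0728 0.1194] [ 0.0078 -0.0066]
```

Request:
carry_out:
  targets:
    - {"translation": [0,0.0022,-0.0099],"dr": [0,0,0]}
    - {"translation": [0,0.0027,-0.0098],"dr": [0,0,0]}
    - {"translation": [0,0.0032,-0.0097],"dr": [0,0,0]}
    - {"translation": [0,0.0037,-0.0095],"dr": [0,0,0]}
    - {"translation": [0,0,0],"dr": [0,0,0]}
    - {"translation": [0,0,0],"dr": [0,0,0]}

```text
t: 8.73
tool_pos: [0.5373, -0.0682, 0.1538]
ee_rot: [3.141, 0.0, 1.545]
wrist_force: [3.1, -0.7, -6.0]
grip_width: 0.0099
grasp_force: 59.3
```

Request:
carry_out:
  targets:
    - {"translation": [0,0.0042,-0.0093],"dr": [0,0,0]}
    - {"translation": [0,0.0046,-0.0091],"dr": [0,0,0]}
    - {"translation": [0,0.0051,-0.0088],"dr": [0,0,0]}
    - {"translation": [0,0.0055,-0.0086],"dr": [0,0,0]}
    - {"translation": [0,0.0059,-0.0083],"dr": [0,0,0]}
    - {"translation": [0,0.0064,-0.008],"dr": [0,0,0]}
    - {"translation": [0,0.0067,-0.0077],"dr": [0,0,0]}
    - {"translation": [0,0.0071,-0.0073],"dr": [0,0,0]}
    - {"translation": [0,0,0],"dr": [0,0,0]}
    - {"translation": [0,0,0],"dr": [0,0,0]}

```text
t: 9.57
tool_pos: [0.5824, -0.07, 0.2211]
ee_rot: [-3.141, 0.002, 1.545]
wrist_force: [1.9, -4.6, -8.4]
grip_width: 0.0102
grasp_force: 59.5
```

```bash
python3 -c "
from h import *
d=shift([.5253,-.0684,.1135])
w=snapshot('wrist'); s=snapshot('scene'); cv2.imwrite('pics/w3r.png',w); cv2.imwrite('pics/s3r.png',s)
cv2.imwrite('pics/c3.png',np.vstack([cv2.resize(w[0:180,250:640],(780,360)),cv2.resize(s[140:220,240:400],(480,240),interpolation=cv2.INTER_CUBIC)[:, :].copy() if 0 else cv2.copyMakeBorder(cv2.resize(s[140:220,240:400],(480,240),interpolation=cv2.INTER_CUBIC),0,0,0,300,cv2.BORDER_CONSTANT)]))"
```

```text
t 9.5667 tool [ 0.5824 -0.07    0.2211] [-3.141e+00  2.000e-03  1.545e+00] F [ 1.9 -4.6 -8.4] w 0.0102 tool shift [ 0.0003 -0.0571  0.1076]
```

View pics/c3.png

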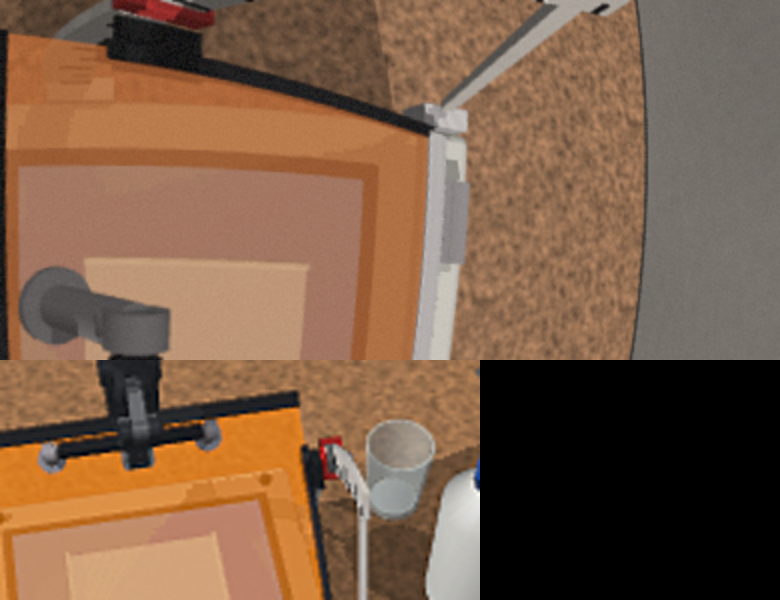

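The cover is up at about 0.595 rad by the arm's travel. In both crops its black edge block sits right beside the red marker (wrist crop (160,35) against (165,10)), so it is nearly lined up. The scene camera looks along the arc tangent there, so I'll fix the angle from the top and wrist views.

```bash
cat > m.py <<'E'
from h import *
yaw=-.026; H=np.array([.7253,-.0736,.0925]); ex=np.array([np.cos(yaw),np.sin(yaw),0]);ey=np.array([-ex[1],ex[0],0])
def cyl(rd,r):
    o,d=rd; o=o-H; a=np.array([o@ex,o[2]]);b=np.array([d@ex,d[2]])
    A,B,C=b@b,2*a@b,a@a-r*r
    for s in np.roots([A,B,C]):
        p=a+s*b; print("   th",np.round(np.arctan2(p[1],-p[0]),3) if np.isreal(s) else s,"y",np.round((o+s*d)@ey,4))
E
python3 - <<'E'
from m import *
T=snapshot("top"); cv2.imwrite("pics/t4r.png",T)
cw=dict(K=get_calibration("wrist")["K"],R=np.array([[9.99648874e-01,-2.64910516e-02,5.93254376e-04],[-2.54362438e-02,-9.53090848e-01,3.01613714e-01],[-7.42463913e-03,-3.01522900e-01,-9.53430027e-01]]),t=np.array([-0.53170113,-0.08705552,0.35404678]))
print("top0");cyl(ray("top",(283.6,172.3)),.172)
print("w2");cyl(wray((426,11.5),cw),.172)
print("scene0");cyl(ray("scene",(349.5,172)),.172)
for A,c,p in blobs(T,(0,150,80),(6,255,255),(265,150,310,200)): print(A,c,p.min(0),p.max(0))
cv2.imwrite("pics/t4.png",cv2.resize(T[130:230,260:400],None,fx=5,fy=5,interpolation=cv2.INTER_CUBIC))
E
```

```text
top0
   th -1.169 y 0.1634
   th 0.672 y 0.1394
w2
   th -1.374 y 0.2271
   th 0.67 y 0.134
scene0
   th (0.8993152551140343+0.014761794776665437j) y (0.1373+0.0029j)
   th (0.8993152551140343-0.014761794776665437j) y (0.1373-0.0029j)
59 [282.23728814 173.6440678 ] [279 167] [288 178]
```

View pics/t4.png

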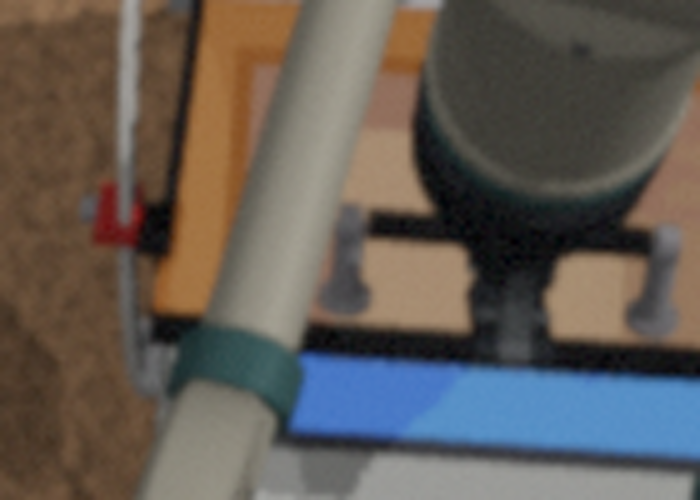

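```bash
python3 - <<'E'
from m import *
q=onz("top",(291.8,200),.0925)-H; print("block r",q@ex,q@ey)
for r in (-q@ex,.172): print(r);cyl(ray("top",(290.9,175.4)),r)
# bar ends now (crop 362,222 ; 655,240) should give cover angle with r=.204, offset .1974
cyl(ray("top",(260+(362+655)/10,130+(223+241)/10)),np.hypot(.2,.04))
s=state()["tool_pos"];p=np.array([ (s-H)@ex, s[2]+.017-.0925]);print("tcp th",np.arctan2(p[1],-p[0])-.1974,np.hypot(*p))
E
```

```text
block r -0.16549313366212987 0.12813096818662367
0.16549313366212987
   th -1.086 y 0.1442
   th 0.602 y 0.1265
0.172
   th -1.119 y 0.1448
   th 0.635 y 0.1259
   th -1.282 y -0.031
   th 0.786 y -0.0024
tcp th 0.5920610643889276 0.20399430693680048
```

All the checks agree: the cover is at about 0.59–0.60 by TCP, bar and block, and the marker is at about 0.67 from both the top and wrist views. I'll raise it the last 0.07 rad in small steps and watch the marker.

Request:
carry_out:
  targets:
    - {"translation": [0,0.0025,-0.0024],"dr": [0,0,0]}
    - {"translation": [0,0.0025,-0.0024],"dr": [0,0,0]}
    - {"translation": [0,0.0026,-0.0024],"dr": [0,0,0]}
    - {"translation": [0,0.0026,-0.0023],"dr": [0,0,0]}
    - {"translation": [0,0,0],"dr": [0,0,0]}
    - {"translation": [0,0,0],"dr": [0,0,0]}
    - {"translation": [0,0,0],"dr": [0,0,0]}

```text
t: 10.3
tool_pos: [0.5917, -0.0703, 0.2297]
ee_rot: [-3.139, 0.002, 1.545]
wrist_force: [2.8, -5.8, -7.9]
grip_width: 0.0096
grasp_force: 59.3
```

```bash
python3 - <<'E'
from m import *
T=snapshot("top");S=snapshot("scene")
s=state();print(s["t"],s["tool_pos"],s["wrist_force"],s["grasp_force"]);s=s["tool_pos"];p=np.array([ (s-H)@ex, s[2]+.017-.0925]);print("tcp th",np.arctan2(p[1],-p[0])-.1974,np.hypot(*p))
for A,c,p in blobs(T,(0,150,80),(6,255,255),(265,150,310,200)): print(A,c,p.min(0),p.max(0))
a=cv2.resize(T[150:200,265:325],None,fx=10,fy=10,interpolation=cv2.INTER_CUBIC)
cv2.imwrite("pics/t5.png",np.hstack([a[:,:380],cv2.resize(S[205:265,190:250],(400,500),interpolation=cv2.INTER_CUBIC)]))
E
```

```text
10.4 [ 0.59164207 -0.070379    0.22965114] [ 1.85473454 -5.34654668 -8.77512351] 59.3479585647583
tcp th 0.6589396140836257 0.2040522637408544
54 [281.75925926 173.92592593] [279 167] [287 178]
4 [287.  171.5] [287 170] [287 173]
```

View pics/t5.png

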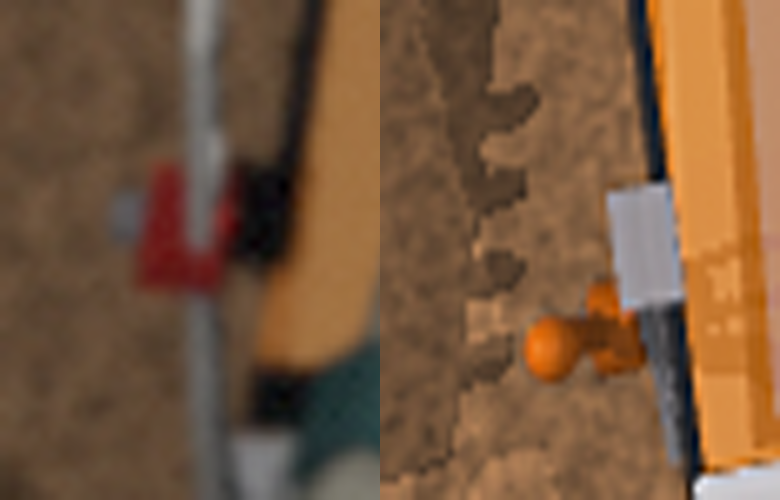

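The marker has not moved (rows 167–178 as before). The black block lines up with it to about 0.01 rad, and the lever ball still leans rearward, so the clamp is slack. Handing in.

```bash
python3 -c "
from cell import *
s=state(); print(s['joint_velocities'].round(4),s['grasp_force']); print(sign_off())"
```

```text
[-0.0019 -0.0014  0.0005  0.0027 -0.0003 -0.0003] 59.3479585647583
the job is handed in; nothing more can be done
None
```

I swung the clamp lever over to its slack stop and lifted the cover by its bar to about 0.66 rad, against the red marker at about 0.67. The gripper is holding it there with the marker unmoved, and the job is handed in; no verdict came back.

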